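# Seat the load spigot in the rocking taper cup and check that it rocks free

## Task

Lift the steel load spigot out of its white parking ring and set its tapered foot into the matching cup of the rocking load seat, then push it straight down with about 17 newtons, so that the taper beds home without overloading the load cell below, which must never carry more than 25. Then check that it rocks free: by its stem, lean it about 7 degrees over to the left, then about 7 degrees over to the right (never past 12 degrees, which would overstrain the flexure pivots), and leave it standing upright in the cup. Do not disturb the two weights and the vial beside it.

Things in the scene. Friction and masses are not known exactly. Their poses are not given: they have to be found in the camera images.
- load_spigot: Loose turned steel spigot, 88 mm tall, about 0.4 kg, round about z. Origin: centre of its small lower end, z up. Taper 20 mm diameter at z=0 to 35 at z=28, matching the cup's oiled bore: home, its origin is 26 mm below the mouth (within 1 mm). Collar 43 mm diameter, z=30 to 36; plain stem 24 mm diameter, z=36 to 84 (grip here), domed top. Starts upright in the parking ring.
- spigot_top (a point): Centre of the domed top of the spigot's stem, 88 mm above its origin on its axis.
- parking_block: Fixed white plastic ring, 68 mm across, 34 mm tall, with an upright hole; origin at the centre of its underside. The spigot hangs in the hole by its collar: its origin starts 4 mm above the worktop, its stem stands free from 40 to 88 mm above the worktop.
- load_seat: Fixed stand; origin: centre of its underside, z up. Foot plate 136 (x) x 92 (y) x 10 mm, a beam load cell, a weighing plate, and on a height screw a yoke with two pillars 14 mm thick, 38 wide, at x=+-43 mm, round tops 18 mm above the pivot axis, which runs along x and crosses the stand's z axis. The cup rocks between them. Yaw varies by 0.35 rad; +y is on the robot's left.
- rocker (a joint): Lean of the steel taper cup, rad: 0 upright, positive with the top leaning to the stand's +y (left), negative to -y (right). Its flexure pivots are springs (0.9 N m/rad) that return it upright by themselves: about 2 N of side push high on the stem leans it 7 degrees (0.12 rad). No stop before 0.4; overstrained past 12 degrees (0.21).
- brass_weight: Loose brass-coloured weight, 38 mm across, 48 mm tall; origin at the centre of its underside. Leave it alone.
- steel_weight: Loose grey weight, 31 mm across, 40 mm tall; origin at the centre of its underside. Leave it alone.
- sample_vial: Loose small amber vial with a dark cap, 27 mm across, 58 mm tall; origin at the centre of its underside. Leave it alone.
- weigh_plate (a joint): Sag of the load cell in m, 0 with the empty cup, growing as the cup is pressed down: 40 N per mm, so 17 N is 0.0004. It carries the spigot too (3 to 5 N when let go). Far too small for a noisy reading: judge the push by the force at the hand.
- stand_axis (a point): Point on the stand's upright axis, on which the cup is centred, 110 mm above the worktop. The cup's open mouth (34 mm diameter, cup 51 mm across outside) lies 8 mm above the pivot axis and 118 to 132 mm above the worktop: the height screw is locked anywhere in its 14 mm range and no reading tells where, so find the height by touch or by eye.
There are look-alikes about, which are no part of the job. Of the things like the load_spigot, leave any that is blue or green; of the rest the larger one is meant.

How it is judged:
By the outcome, as a careful person would: the job done as asked, in the order asked, and still so for the second after the job is handed in, with the robot touching nothing.
It also fails if it takes over 58 s, if anything falls off the work surface, if the arm or the gripper's body presses on something with over 40 N, if the wrist force passes 120 N, or if a joint passes its speed limit or range.

## Robot

A 7-joint arm with a two-finger parallel gripper is mounted at the origin on a cart in front of the work surface, level with it; the furniture and walls round the work are solid. World frame = base frame: x ahead of the robot, y to its left, z up, the work surface at z = 0. Lengths are in m, angles in degrees, forces in N, time in s.
With the tool pointing down it reaches from about 0.425 to 0.875 m from the base axis. Payload 9.9 kg.
Tool frame: the origin (TCP) lies midway between the tips of the shut fingers; the grasp point (between the pads) lies 19 mm behind it (grip_point_offset is the distance from the TCP to the grasp point, in m); z points along the fingers, y is the line along which they close (so a half turn about z gives the same grasp; the last joint's range is limited). The gripper opens to 85 mm and grips with 20 to 120 N. Pads are 22 mm wide; open, the fingers measure 114 mm over their backs; the gripper's body (76 mm by 85 mm) begins 54 mm behind the grasp point. The pads swing forward as they close: fully open they stand 13 mm farther back than shut.
Start: joints at [-70.806, 32.985, 1.427, 82.34, -0.859, 64.687, -3.237], TCP at [0.274, 0.617, 0.231] pointing down, gripper open.
Joint ranges: [-157.87, 157.87], [-19.46, 123.44], [-87.15, 90], [11.01, 140.99], [-62.26, 242.26], [9.8, 113.94], [-161.44, 161.44]. Speed limits (degrees/s): [127.2, 127.2, 172.46, 172.46, 180, 180, 180].

## Interface

Orientations are given as a 3x3 rotation matrix whose columns are the frame's x, y, z axes.
In Python, from workcell import get_state, grab_frame, close_job, masks_of, grip_point_offset gives the robot as it stands.
- The arm moves only by the tool play_rows, never from a script. Its argument "targets" is a list of rows, each an object with "fingers": the gripper's target within -1 to 1 (fully open at 1, half-way at 0, shut at -1); "translation": the shift along the tool's x, y, z in m, a list of three; "angular": the turn, a rotation vector about the tool's x, y, z in degrees, a list of three. In form: [{"fingers": fingers, "translation": [tx, ty, tz], "angular": [rx, ry, rz]}, ...]. A call has 1 to 8 rows; each row shifts and turns the commanded pose from where the row before left it, along the tool's axes as they then stand; what a row does not reach is not made up. A row lasts 1/10 s, in which the tool goes at most 50 mm and 8.59 degrees, less where a joint would pass 70% of its speed; a pose out of reach is approached as far as the arm can. A call with a gripper value outside its range is refused whole. The fingers move at their own pace and stop on an object; "squeeze" is the grip in N (left out, the last holds). Time passes only in rows, so rows that do not move let the fingers close. It gives the time, the measured TCP pose, the force, the opening and the grip force at its end, in the units of the state.
- get_state(): the state, without advancing time (a new reading comes with each control period).
- grab_frame(name): name is "side" or "top" or "wrist"; returns a dict with "color" (480x640x3 uint8, blue, green, red), "intrinsics" (3x3 intrinsics, pixels), "k1" (the pictures are not rectified: a ray, as slopes to the right and down, at radius r is drawn at 1 + k1 r^2 times it, then the intrinsics apply), "pose" (4x4, takes a point from camera to world coordinates); the wrist camera has in their place "hand_eye" (4x4, takes a point from camera to tool coordinates, whose origin is the TCP and whose axes are the flange's). Camera axes: x right, y up, looking along -z (the intrinsics and any distortion apply to the point x, -y, -z); pixel columns grow to the right and rows downward; lengths in m; the calibration is good to about 2 mm. A picture is of the moment at which its call begins: read the wrist's pose just before it. There is no depth.
- close_job(): hands the job in; it is judged then, once.
Trained networks look in a picture, given as the dict that the camera call returned (one of the last four; its "shot" number tells which), for a name from the list of things; names that differ only in an ending like _2 or _b are one class to them, and where a whole thing is asked for, a point or a joint stands for the part that bears it (a point fixed in the world has none). Each returns a list of dicts, best first, with "confidence" (0 to 1); they miss things now and then, are a little off and sometimes report something else, mostly with a low value. They report only what shows in the picture. A call takes as long as a camera call. They do not tell look-alikes from the thing itself.
- masks_of(picture, query): "region" (480x640 bool, what is visible of it) and "rect" ([left, top, width, height] in pixels, round what is visible of it).
The state is a dict: "clock": time; "qpos": joint angles; "joint_vel": joint speeds; "effort": joint torques, N m; "tcp_pos": TCP position; "ee_rot": TCP orientation; "force": force on the tool from outside, world axes, zero at the start; "torque": the same for the moment, N m; "grip_width": finger opening in m; "finger_force": force on a finger pad.
Only numpy, scipy, OpenCV 4.12 (cv2) and the standard library are available. Lean on these libraries where they do the work, as an engineer would, in place of code of your own. Each camera call takes 0.05 s, during which the arm holds its last target. There are 200 camera calls.

## Working session

There is one attempt and no reset: what is moved stays moved. The work goes in short steps, Python scripts to look and compute and a tool call to move; the robot and the scene stay as the last step left them, time stands still between calls to the robot, and variables do not carry over. Pictures are saved under pics/ and viewed, at most 10 in all, crops included, and the job is handed in when it is done.

Besides the shell and the picture viewer there is one more tool, called after "Emit:" as name([rows], argument=value, ...), one row to a line, values as JSON. play_rows: Moves the arm, as the interface text tells. Its arguments: {"type":"object","properties":{"targets":{"type":"array"},"squeeze":{"type":"number"}},"required":["targets"]}

```bash
mkdir -p pics; ls
cat > h.py <<'E'
import numpy as np, cv2
from workcell import *
def ray(f,u,v,T=None):
    K=np.array(f["intrinsics"]);k=f["k1"]
    d=np.array([(u-K[0,2])/K[0,0],(v-K[1,2])/K[1,1]]);s=d.copy()
    for _ in range(20): s=d/(1+k*(s@s))
    P=np.array(f["pose"]) if T is None else T
    return P[:3,3],P[:3,:3]@np.array([s[0],-s[1],-1])
def atz(f,u,v,z,T=None):
    o,d=ray(f,u,v,T);return o+d*(z-o[2])/d[2]
def tri(rays):
    A=0;b=0
    for o,d in rays:
        d=d/np.linalg.norm(d);M=np.eye(3)-np.outer(d,d);A=A+M;b=b+M@o
    return np.linalg.solve(A,b)
def proj(f,p,T=None):
    P=np.array(f["pose"]) if T is None else T
    c=np.linalg.inv(P)@np.append(p,1);s=np.array([c[0],-c[1]])/-c[2]
    s=s*(1+f["k1"]*(s@s));K=np.array(f["intrinsics"]);return K[:2,:2]@s+K[:2,2]
def wristT(f,s):
    T=np.eye(4);T[:3,:3]=np.array(s["ee_rot"]).reshape(3,3);T[:3,3]=s["tcp_pos"];return T@np.array(f["hand_eye"])
E
python3 - <<'E'
from h import *
s=get_state();print({k:np.round(v,4).tolist() for k,v in s.items()})
print(grip_point_offset)
for n in["side","top"]:
    f=grab_frame(n);cv2.imwrite(f"pics/{n}.png",f["color"]);print(n,np.round(f["pose"],3).tolist(),f["k1"],np.round(f["intrinsics"],1).tolist())
    for q in["load_spigot","parking_block","load_seat","rocker","brass_weight","steel_weight","sample_vial"]:
        for m in masks_of(f,q):
            ys,xs=np.nonzero(m["region"]);print(q,round(m["confidence"],2),m["rect"],xs.mean().round(),ys.mean().round())
E
```

```text
pics
{'clock': 0.0, 'qpos': [-70.8066, 33.0321, 1.4214, 82.3863, -0.8594, 64.6874, -3.2372], 'joint_vel': [-0.048, 0.0239, -0.1226, 0.0269, -0.0638, 0.0193, 0.04], 'effort': [0.0008, -76.5757, 2.25, -28.5996, 0.0151, 0.0124, -0.0], 'tcp_pos': [0.2743, 0.6163, 0.2304], 'ee_rot': [[-0.9136, 0.4066, -0.0006], [0.4066, 0.9136, -0.0015], [-0.0001, -0.0017, -1.0]], 'force': [0.6271, 0.1151, 0.2189], 'torque': [-0.038, 0.0182, -0.0289], 'finger_force': 0.0, 'grip_width': 0.0856}
0.0187
side [[-0.989, 0.072, -0.13, 0.406], [-0.148, -0.374, 0.915, 0.67], [0.017, 0.924, 0.381, 0.438], [0.0, 0.0, 0.0, 1.0]] -0.037879930034681465 [[478.2, 0.0, 316.5], [0.0, 478.2, 240.9], [0.0, 0.0, 1.0]]
load_spigot 0.98 [336.8, 225.8, 20.2, 30.5] 348.0 243.0
load_spigot 0.88 [365.2, 205.6, 19.5, 35.9] 375.0 224.0
load_spigot 0.67 [297.1, 235.2, 15.2, 32.2] 303.0 253.0
load_spigot 0.64 [358.3, 222.3, 12.6, 26.9] 361.0 236.0
parking_block 0.71 [332.8, 248.6, 35.8, 23.8] 348.0 262.0
load_seat 0.85 [258.4, 275.2, 89.6, 101.3] 305.0 329.0
load_seat 0.42 [280.6, 272.0, 52.3, 34.5] 305.0 290.0
rocker 0.62 [281.5, 274
[... 355 characters left out ...]
.0, 0.0, 1.0]] -0.09773566306685848 [[596.8, 0.0, 314.6], [0.0, 596.8, 231.9], [0.0, 0.0, 1.0]]
load_spigot 0.87 [356.1, 235.2, 19.1, 20.9] 365.0 245.0
load_spigot 0.8 [436.0, 250.9, 19.5, 22.7] 445.0 261.0
load_spigot 0.72 [404.9, 242.3, 14.3, 20.1] 413.0 252.0
load_spigot 0.57 [346.8, 193.5, 12.8, 17.2] 354.0 202.0
parking_block 0.89 [345.7, 231.9, 34.7, 35.1] 363.0 249.0
load_seat 0.84 [182.8, 212.1, 49.7, 72.9] 208.0 247.0
rocker 0.7 [178.8, 212.3, 58.0, 72.3] 208.0 247.0
rocker 0.64 [188.5, 220.3, 27.0, 34.6] 199.0 238.0
brass_weight 0.66 [299.1, 247.3, 17.1, 21.3] 307.0 258.0
steel_weight 0.78 [307.1, 193.6, 13.5, 17.8] 314.0 203.0
sample_vial 0.53 [282.4, 224.0, 8.4, 15.7] 286.0 232.0
```

Run:
```python
import cv2,numpy as np
a=cv2.imread("pics/side.png")[190:390,230:410];b=cv2.imread("pics/top.png")[170:300,160:480]
a=cv2.resize(a,None,fx=3,fy=3,interpolation=2)[:600];b=cv2.resize(b,None,fx=2.5,fy=2.5,interpolation=2)
cv2.imwrite("pics/a.png",a);cv2.imwrite("pics/b.png",b)
```

```text
(no output)
```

View pics/a.png

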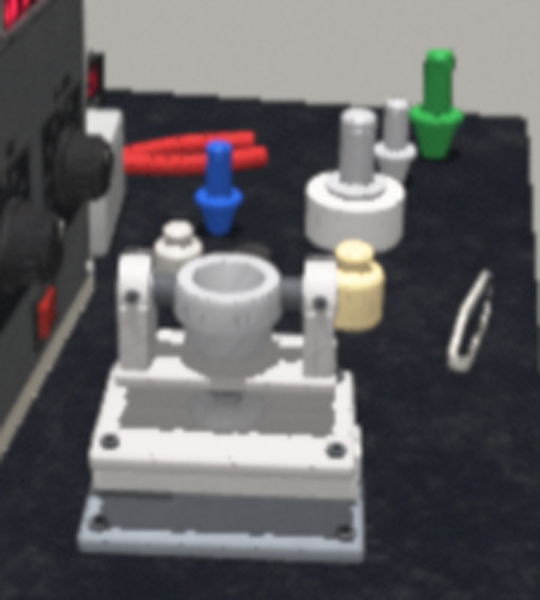

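View pics/b.png

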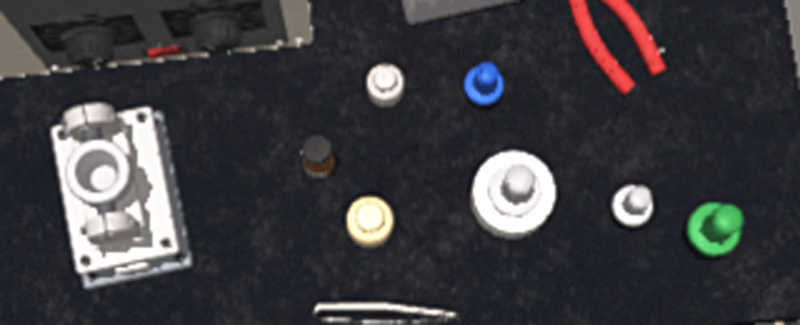

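The side view shows the target grey spigot in the white ring (348,243). The others are a smaller bare grey one (361,236), a blue one (303,253) and a green one (375,224). In the top view they are at (365,245), (413,252), (354,202) and (445,261). I choose the large grey one in the ring. The cup mouth is at about (306,284) in the side view and (199,239) in the top view.

Run:
```python
from h import *
S=grab_frame("side");T=grab_frame("top")
c=lambda x,y:(230+x/3-.33,190+y/3-.33)
t=lambda x,y:(160+x/2.5-.3,170+y/2.5-.3)
P=lambda a,b:print(np.round(tri([ray(S,*c(*a)),ray(T,*t(*b))]),4), np.round(atz(S,*c(*a),0.09),3))
P((360,112),(519,176)) #dome
P((228,279),(98,172)) #mouth
for z in (.118,.125,.132): print(z,atz(T,*t(98,172),z).round(4),atz(S,*c(228,279),z).round(4))
print("ring top ctr",atz(T,*t(514,192),.034).round(4))
a,b=atz(T,*t(52,128),.01),atz(T,*t(150,110),.01);print("foot far edge",a.round(3),b.round(3))
a,b=atz(T,*t(85,285),.01),atz(T,*t(188,263),.01);print("foot near edge",a.round(3),b.round(3))
for n,p,z in[("brass",(370,220),.045),("steel",(385,83),.04),("vial",(318,150),.055),("decoy",(632,207),.03),("green",(716,228),.04)]: print(n,atz(T,*t(*p),z).round(3))
p1=atz(S,*c(132,297),.11);p2=atz(S,*c(320,303),.11);print("pivot screw pts",p1.round(3),p2.round(3))
# pillars top in top view
p1=atz(T,*t(91,118),.14);p2=atz(T,*t(109,224),.14);print("pillars",p1.round(3),p2.round(3),np.degrees(np.arctan2(*(p1-p2)[[1,0]])))
print("boxedge",atz(T,*t(0,77),.1).round(3),atz(T,*t(310,40),.1).round(3))
```

```text
[ 0.4689 -0.2453  0.0934] [ 0.469 -0.254  0.09 ]
[0.5038 0.0774 0.1265] [0.516 0.008 0.09 ]
0.118 [0.5051 0.0788 0.118 ] [0.507 0.061 0.118]
0.125 [0.5035 0.0776 0.125 ] [0.5048 0.0744 0.125 ]
0.132 [0.502  0.0764 0.132 ] [0.5026 0.0877 0.132 ]
ring top ctr [ 0.468  -0.2464  0.034 ]
foot far edge [0.571 0.133 0.01 ] [0.577 0.049 0.01 ]
foot near edge [0.435 0.115 0.01 ] [0.443 0.028 0.01 ]
brass [ 0.456 -0.126  0.045]
steel [ 0.57  -0.151  0.04 ]
vial [ 0.517 -0.09   0.055]
decoy [ 0.445 -0.342  0.03 ]
green [ 0.418 -0.407  0.04 ]
pivot screw pts [0.552 0.073 0.11 ] [0.462 0.062 0.11 ]
pillars [0.543 0.077 0.14 ] [0.46 0.07 0.14] 5.143160386240916
boxedge [0.595 0.154 0.1  ] [ 0.597 -0.094  0.1  ]
```

Emit:
play_rows([
  {"fingers": 1,"translation": [0,0,0],"angular": [0,0,-7.9]},
  {"fingers": 1,"translation": [0,0,0],"angular": [0,0,-7.9]},
  {"fingers": 1,"translation": [0,0,0],"angular": [0,0,-7.9]},
  {"fingers": 1,"translation": [0,0,0],"angular": [0,0,-7.9]},
  {"fingers": 1,"translation": [-0.011,-0.04,0],"angular": [0,0,0]},
  {"fingers": 1,"translation": [-0.011,-0.04,0],"angular": [0,0,0]},
  {"fingers": 1,"translation": [-0.011,-0.04,0],"angular": [0,0,0]},
  {"fingers": 1,"translation": [-0.011,-0.04,0],"angular": [0,0,0]},
])

```text
clock: 1.7
tcp_pos: [0.3398, 0.4623, 0.2313]
ee_rot: [[-0.991, -0.132, 0.0], [-0.132, 0.991, 0.0], [-0.0, 0.0, -1.0]]
force: [0.9, -0.1, -0.4]
grip_width: 0.0855
finger_force: 0.0
```

Emit:
play_rows([
  {"fingers": 1,"translation": [-0.011,-0.04,0],"angular": [0,0,0]},
  {"fingers": 1,"translation": [-0.011,-0.04,0],"angular": [0,0,0]},
  {"fingers": 1,"translation": [-0.011,-0.04,0],"angular": [0,0,0]},
  {"fingers": 1,"translation": [-0.011,-0.04,0],"angular": [0,0,0]},
  {"fingers": 1,"translation": [-0.011,-0.04,0],"angular": [0,0,0]},
  {"fingers": 1,"translation": [-0.011,-0.04,0],"angular": [0,0,0]},
  {"fingers": 1,"translation": [-0.011,-0.04,0],"angular": [0,0,0]},
  {"fingers": 1,"translation": [-0.011,-0.04,0],"angular": [0,0,0]},
])

```text
clock: 2.5
tcp_pos: [0.4694, 0.1568, 0.2316]
ee_rot: [[-0.991, -0.132, 0.001], [-0.132, 0.991, 0.0], [-0.001, 0.0, -1.0]]
force: [0.2, 0.1, 0.6]
grip_width: 0.0856
finger_force: 0.0
```

Emit:
play_rows([
  {"fingers": 1,"translation": [-0.012,-0.042,-0.015],"angular": [0,0,0]},
  {"fingers": 1,"translation": [-0.012,-0.042,-0.015],"angular": [0,0,0]},
  {"fingers": 1,"translation": [0,0,0],"angular": [0,0,0]},
  {"fingers": 1,"translation": [0,0,0],"angular": [0,0,0]},
])

```text
clock: 2.9
tcp_pos: [0.5042, 0.0774, 0.2616]
ee_rot: [[-0.992, -0.13, 0.001], [-0.13, 0.992, 0.0], [-0.001, 0.0, -1.0]]
force: [-0.9, 0.1, -0.3]
grip_width: 0.0855
finger_force: 0.0
```

Run:
```python
from h import *
s=get_state();f=grab_frame("wrist");cv2.imwrite("pics/w1.png",f["color"])
T=wristT(f,s);print(s["tcp_pos"],T.round(3).tolist())
import pickle;pickle.dump((f,T),open("w1.pkl","wb"))
```

```text
[0.50416696 0.07738774 0.2616043 ] [[-0.129, -0.942, -0.311, 0.425], [0.992, -0.122, -0.043, 0.066], [0.002, -0.314, 0.949, 0.405], [0.0, 0.0, 0.0, 1.0]]
```

View pics/w1.png

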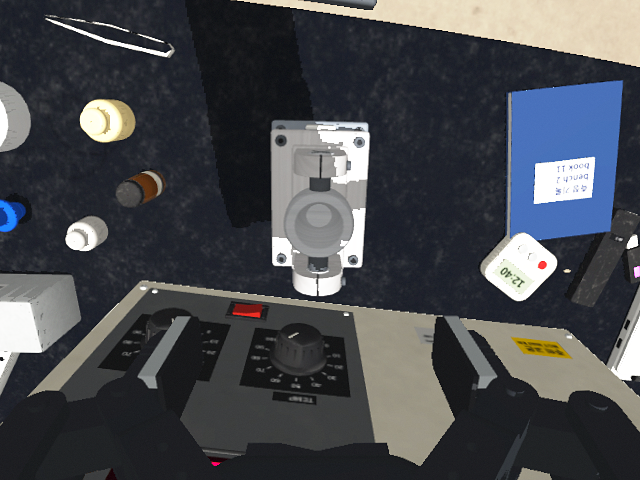

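The wrist view shows the cup mouth at about (319,221), pillars at (321,160) and (317,283), and the foot plate aligned with the image.

Run:
```python
from h import *
import pickle
f,T=pickle.load(open("w1.pkl","rb"))
im=cv2.resize(f["color"][110:310,240:400],None,fx=3.75,fy=3,interpolation=2) if 0 else cv2.resize(f["color"][110:310,240:400],None,fx=3,fy=3,interpolation=2)
cv2.imwrite("pics/w1c.png",im)
for z in(.118,.125,.132): print(z,atz(f,319,221.5,z,T).round(4), [np.linalg.norm(atz(f,285,221,z,T)-atz(f,354,221,z,T)).round(4)])
L=[(281,140.5),(280.5,259),(360,142),(354,259.5)]
Q=[atz(f,*p,.01,T) for p in L]
for i,j in((0,1),(2,3)): d=Q[j]-Q[i];print("yaw",np.degrees(np.arctan2(d[1],d[0])),np.linalg.norm(d))
print(np.mean(Q,0))
```

```text
0.118 [0.5047 0.0789 0.118 ] [np.float64(0.0506)]
0.125 [0.5027 0.0786 0.125 ] [np.float64(0.0493)]
0.132 [0.5008 0.0783 0.132 ] [np.float64(0.0481)]
yaw 5.655376366655784 0.12054308959630192
yaw 6.287701099641853 0.11973483024180616
[0.51568312 0.08097351 0.01      ]
```

View pics/w1c.png

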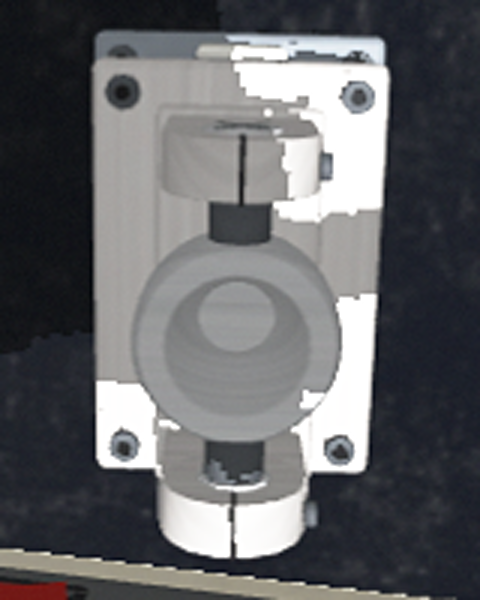

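Emit:
play_rows([
  {"fingers": 1,"translation": [0.0088,-0.0396,0],"angular": [0,0,1.4]},
  {"fingers": 1,"translation": [0.0088,-0.0396,0],"angular": [0,0,0]},
  {"fingers": 1,"translation": [0.0088,-0.0396,0],"angular": [0,0,0]},
  {"fingers": 1,"translation": [0.0088,-0.0396,0],"angular": [0,0,0]},
  {"fingers": 1,"translation": [0.0088,-0.0396,0],"angular": [0,0,0]},
  {"fingers": 1,"translation": [0.0088,-0.0396,0],"angular": [0,0,0]},
  {"fingers": 1,"translation": [0.0088,-0.0396,0],"angular": [0,0,0]},
  {"fingers": 1,"translation": [0.0088,-0.0396,0],"angular": [0,0,0]},
])

```text
clock: 3.75
tcp_pos: [0.4692, -0.2439, 0.261]
ee_rot: [[-0.994, -0.111, -0.0], [-0.111, 0.994, 0.001], [0.0, 0.001, -1.0]]
force: [0.3, 0.3, 0.4]
grip_width: 0.0852
finger_force: 0.0
```

Emit:
play_rows([
  {"fingers": 1,"translation": [0,0,0],"angular": [0,0,0]},
  {"fingers": 1,"translation": [0,0,0],"angular": [0,0,0]},
])

```text
clock: 3.95
tcp_pos: [0.4691, -0.2435, 0.2607]
ee_rot: [[-0.994, -0.108, -0.001], [-0.108, 0.994, 0.001], [0.001, 0.001, -1.0]]
force: [-0.4, 0.9, -1.1]
grip_width: 0.0855
finger_force: 0.0
```

Run:
```python
from h import *
s=get_state();f=grab_frame("wrist");T=wristT(f,s);print(s["tcp_pos"],s["force"])
import pickle;pickle.dump((f,T),open("w2.pkl","wb"))
u,v=proj(f,[.468,-.2455,.06],T).round().astype(int);print(u,v, proj(f,[.468,-.2455,.092],T),proj(f,[.468,-.2455,.034],T))
cv2.imwrite("pics/w2.png",cv2.resize(f["color"][v-80:v+80,u-80:u+80],None,fx=3.5,fy=3.5,interpolation=2))
```

```text
[ 0.46909007 -0.2434665   0.26072621] [-0.44623323  0.8842196  -1.07829826]
314 202 [314.32193445 210.7483683 ] [314.51636951 195.43834782]
```

View pics/w2.png

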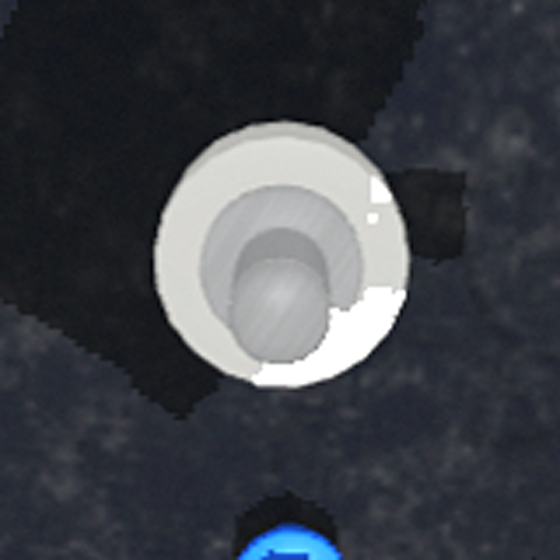

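The close crop shows the large grey spigot in the white ring, dome at wrist pixel (314,210), as predicted, with the blue one well clear. I'm descending to grip it.

Emit:
play_rows([
  {"fingers": 1,"translation": [0.001,-0.002,0.04],"angular": [0,0,0]},
  {"fingers": 1,"translation": [0,0,0.04],"angular": [0,0,0]},
  {"fingers": 1,"translation": [0,0,0.04],"angular": [0,0,0]},
  {"fingers": 1,"translation": [0,0,0.04],"angular": [0,0,0]},
  {"fingers": 1,"translation": [0,0,0.035],"angular": [0,0,0]},
  {"fingers": 1,"translation": [0,0,0.017],"angular": [0,0,0]},
  {"fingers": 1,"translation": [0,0,0],"angular": [0,0,0]},
])

```text
clock: 4.7
tcp_pos: [0.4676, -0.2433, 0.0471]
ee_rot: [[-0.994, -0.112, -0.004], [-0.112, 0.994, 0.003], [0.004, 0.003, -1.0]]
force: [-0.1, 0.4, 1.2]
grip_width: 0.0855
finger_force: 0.0
```

Emit:
play_rows([
  {"fingers": -1,"translation": [0,0,0],"angular": [0,0,0]},
  {"fingers": -1,"translation": [0,0,0],"angular": [0,0,0]},
  {"fingers": -1,"translation": [0,0,0],"angular": [0,0,0]},
  {"fingers": -1,"translation": [0,0,0],"angular": [0,0,0]},
  {"fingers": -1,"translation": [0,0,0],"angular": [0,0,0]},
  {"fingers": -1,"translation": [0,0,0],"angular": [0,0,0]},
  {"fingers": -1,"translation": [0,0,0],"angular": [0,0,0]},
], squeeze=70)

```text
clock: 5.4
tcp_pos: [0.4687, -0.2466, 0.0503]
ee_rot: [[-0.994, -0.108, 0.001], [-0.108, 0.994, -0.0], [-0.001, -0.001, -1.0]]
force: [-1.3, 1.6, 8.8]
grip_width: 0.0225
finger_force: 68.0
```

Emit:
play_rows([
  {"fingers": -1,"translation": [0,0,-0.01],"angular": [0,0,0]},
  {"fingers": -1,"translation": [0,0,-0.03],"angular": [0,0,0]},
  {"fingers": -1,"translation": [0,0,-0.04],"angular": [0,0,0]},
  {"fingers": -1,"translation": [0,0,-0.04],"angular": [0,0,0]},
  {"fingers": -1,"translation": [0,0,-0.04],"angular": [0,0,0]},
  {"fingers": -1,"translation": [0,0,-0.02],"angular": [0,0,0]},
  {"fingers": -1,"translation": [0,0,0],"angular": [0,0,0]},
  {"fingers": -1,"translation": [0,0,0],"angular": [0,0,0]},
])

```text
clock: 6.2
tcp_pos: [0.4677, -0.2462, 0.2291]
ee_rot: [[-0.994, -0.108, -0.0], [-0.108, 0.994, 0.0], [0.0, 0.0, -1.0]]
force: [-0.3, 0.3, -3.6]
grip_width: 0.0225
finger_force: 68.9
```

Run:
```python
from h import *
for i in range(3):
    s=get_state();f=grab_frame("wrist");print(s["clock"],s["tcp_pos"].round(4),s["force"].round(2),s["torque"].round(3),s["grip_width"])
T=wristT(f,s);t=s["tcp_pos"]
for dz in(.039,-.049): print(proj(f,t+[0,0,dz],T).round(1))
cv2.imwrite("pics/w3.png",cv2.resize(f["color"][240:480,160:480],None,fx=2,fy=2))
```

```text
6.2 [ 0.4677 -0.2462  0.2291] [-0.33  0.29 -3.63] [ 0.057 -0.054  0.028] 0.022503614118713045
6.25 [ 0.4673 -0.246   0.2282] [ 0.17 -1.4  -4.01] [-0.06   0.005 -0.014] 0.022791495613276477
6.3 [ 0.4673 -0.246   0.2279] [-0.88  0.48 -3.66] [-0.004  0.002  0.035] 0.022712482730819515
[318.5 380.3]
[317.3 270.7]
```

View pics/w3.png

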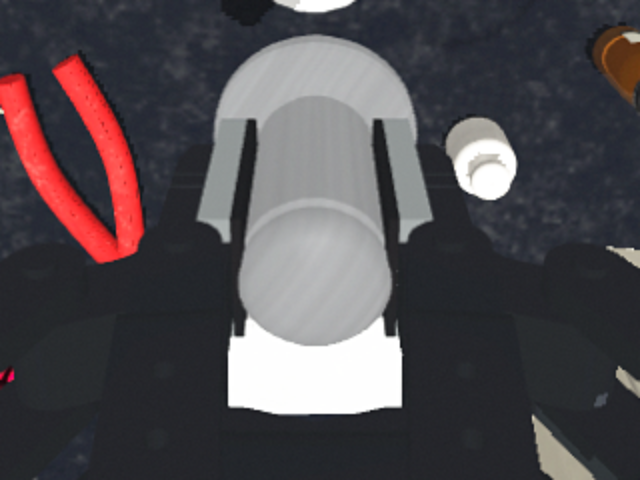

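The spigot is held upright between the pads, dome at (317,377), which matches the prediction. It weighs 3.8 N. I'm moving over the cup.

Emit:
play_rows([
  {"fingers": -1,"translation": [-0.0089,0.0398,0],"angular": [0,0,0]},
  {"fingers": -1,"translation": [-0.0089,0.0398,0],"angular": [0,0,0]},
  {"fingers": -1,"translation": [-0.0089,0.0398,0],"angular": [0,0,0]},
  {"fingers": -1,"translation": [-0.0089,0.0398,0],"angular": [0,0,0]},
  {"fingers": -1,"translation": [-0.0089,0.0398,0],"angular": [0,0,0]},
  {"fingers": -1,"translation": [-0.0089,0.0398,0],"angular": [0,0,0]},
  {"fingers": -1,"translation": [-0.0089,0.0398,0],"angular": [0,0,0]},
  {"fingers": -1,"translation": [-0.0089,0.0398,0],"angular": [0,0,0]},
])

```text
clock: 7.15
tcp_pos: [0.5039, 0.0792, 0.2281]
ee_rot: [[-0.994, -0.108, -0.002], [-0.108, 0.994, -0.001], [0.002, -0.0, -1.0]]
force: [0.6, -0.4, -4.2]
grip_width: 0.0223
finger_force: 69.3
```

Emit:
play_rows([
  {"fingers": -1,"translation": [0,0,0],"angular": [0,0,0]},
  {"fingers": -1,"translation": [0,0,0],"angular": [0,0,0]},
  {"fingers": -1,"translation": [0,0,0],"angular": [0,0,0]},
])

```text
clock: 7.45
tcp_pos: [0.5041, 0.0766, 0.2284]
ee_rot: [[-0.994, -0.107, -0.002], [-0.107, 0.994, -0.001], [0.002, -0.001, -1.0]]
force: [-0.6, -1.5, -4.3]
grip_width: 0.0225
finger_force: 69.5
```

Run:
```python
from h import *
s=get_state();f=grab_frame("side");cv2.imwrite("pics/s2.png",cv2.resize(f["color"][180:380,230:410],None,fx=3,fy=3,interpolation=2))
t=f;print(s["tcp_pos"].round(4),s["force"].round(2))
p=s["tcp_pos"];S=[]
for i in range(8): grab_frame("wrist");S.append(np.r_[get_state()["force"],get_state()["tcp_pos"]])
print(np.mean(S,0).round(4))
for z in(-.046,-.015,.042): print(proj(f,p+[0,0,z]).round(1))
w=grab_frame("wrist");T=wristT(w,get_state());cv2.imwrite("pics/w4.png",w["color"][120:360,190:450])
```

```text
[0.5041 0.0766 0.2284] [-0.59 -1.5  -4.27]
[ 0.2152  0.2017 -3.8234  0.5045  0.0769  0.2292]
[306.3 246. ]
[306.5 224.8]
[306.9 183.6]
```

View pics/s2.png

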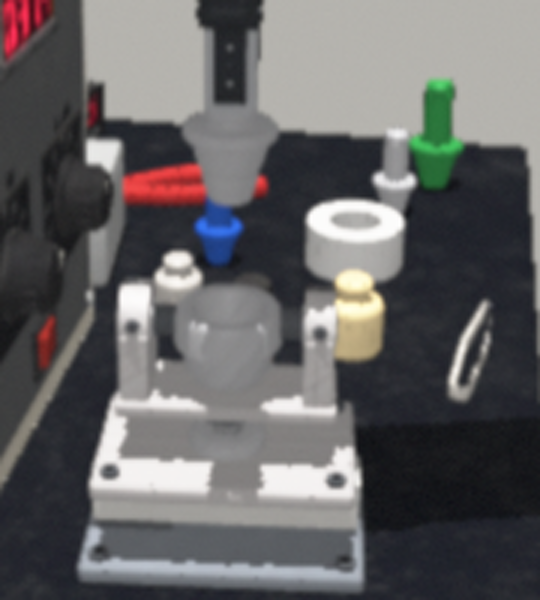

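Emit:
play_rows([
  {"fingers": -1,"translation": [-0.0007,0.001,0.015],"angular": [0,0,0]},
  {"fingers": -1,"translation": [0,0,0.02],"angular": [0,0,0]},
  {"fingers": -1,"translation": [0,0,0.02],"angular": [0,0,0]},
  {"fingers": -1,"translation": [0,0,0.012],"angular": [0,0,0]},
  {"fingers": -1,"translation": [0,0,0.005],"angular": [0,0,0]},
  {"fingers": -1,"translation": [0,0,0],"angular": [0,0,0]},
])

```text
clock: 8.55
tcp_pos: [0.505, 0.0788, 0.1569]
ee_rot: [[-0.994, -0.108, -0.001], [-0.108, 0.994, -0.0], [0.001, -0.0, -1.0]]
force: [-0.5, -0.2, -2.7]
grip_width: 0.0226
finger_force: 69.5
```

Emit:
play_rows([
  {"fingers": -1,"translation": [0,0,0.001],"angular": [0,0,0]},
  {"fingers": -1,"translation": [0,0,0.001],"angular": [0,0,0]},
  {"fingers": -1,"translation": [0,0,0],"angular": [0,0,0]},
])

```text
clock: 8.85
tcp_pos: [0.5054, 0.0789, 0.1557]
ee_rot: [[-0.994, -0.108, 0.001], [-0.108, 0.994, 0.0], [-0.001, 0.0, -1.0]]
force: [0.2, 0.6, -3.4]
grip_width: 0.0225
finger_force: 69.5
```

Emit:
play_rows([
  {"fingers": -1,"translation": [0,0,0.001],"angular": [0,0,0]},
  {"fingers": -1,"translation": [0,0,0.001],"angular": [0,0,0]},
  {"fingers": -1,"translation": [0,0,0.001],"angular": [0,0,0]},
  {"fingers": -1,"translation": [0,0,0],"angular": [0,0,0]},
])

```text
clock: 9.25
tcp_pos: [0.505, 0.0788, 0.1521]
ee_rot: [[-0.994, -0.108, -0.0], [-0.108, 0.994, -0.0], [0.0, -0.0, -1.0]]
force: [-1.1, -0.4, -4.4]
grip_width: 0.0222
finger_force: 69.5
```

Emit:
play_rows([
  {"fingers": -1,"translation": [0,0,0.001],"angular": [0,0,0]},
  {"fingers": -1,"translation": [0,0,0.001],"angular": [0,0,0]},
  {"fingers": -1,"translation": [0,0,0],"angular": [0,0,0]},
])

```text
clock: 9.55
tcp_pos: [0.5048, 0.0787, 0.1501]
ee_rot: [[-0.994, -0.108, -0.001], [-0.108, 0.994, -0.0], [0.001, -0.0, -1.0]]
force: [-2.2, -0.4, -3.4]
grip_width: 0.0223
finger_force: 69.5
```

Emit:
play_rows([
  {"fingers": -1,"translation": [0,0,0.0007],"angular": [0,0,0]},
  {"fingers": -1,"translation": [0,0,0],"angular": [0,0,0]},
])

```text
clock: 9.75
tcp_pos: [0.5047, 0.0787, 0.1494]
ee_rot: [[-0.994, -0.108, -0.001], [-0.108, 0.994, -0.0], [0.001, -0.0, -1.0]]
force: [-3.3, -1.1, -2.5]
grip_width: 0.0227
finger_force: 69.5
```

```bash
cat >> h.py <<'E'
def avg(n=6):
    S=[]
    for i in range(n):
        s=get_state();S.append(np.r_[s["tcp_pos"]*1000,s["force"],s["torque"]*100]);grab_frame("wrist")
    print(s["clock"],np.mean(S,0).round(2).tolist(),"std f",np.std(S,0)[3:6].round(2))
E
python3 -c "
from h import *
avg()"
```

```text
10.0 [504.76, 78.68, 149.46, -3.4, -1.13, -2.66, -24.92, 79.44, -0.37] std f [0.28 0.38 0.41]
```

Emit:
play_rows([
  {"fingers": -1,"translation": [0.0007,-0.0002,0],"angular": [0,0,0]},
  {"fingers": -1,"translation": [0,0,0.0008],"angular": [0,0,0]},
  {"fingers": -1,"translation": [0,0,0],"angular": [0,0,0]},
])

```text
clock: 10.35
tcp_pos: [0.5045, 0.0786, 0.1488]
ee_rot: [[-0.994, -0.108, 0.0], [-0.108, 0.994, 0.0], [-0.0, 0.0, -1.0]]
force: [-3.2, -0.4, -2.3]
grip_width: 0.0224
finger_force: 69.5
```

```bash
python3 -c "
from h import *
avg()"
```

```text
10.6 [504.55, 78.59, 148.83, -2.77, -0.31, -2.13, -18.52, 69.71, 0.31] std f [0.33 0.5  0.4 ]
```

Emit:
play_rows([
  {"fingers": -1,"translation": [0.0007,0,0.0005],"angular": [0,0,0]},
  {"fingers": -1,"translation": [0,0,0.0007],"angular": [0,0,0]},
  {"fingers": -1,"translation": [0,0,0],"angular": [0,0,0]},
])

```text
clock: 10.95
tcp_pos: [0.504, 0.0785, 0.1476]
ee_rot: [[-0.994, -0.108, 0.0], [-0.108, 0.994, 0.0], [-0.0, -0.0, -1.0]]
force: [-2.0, -0.0, -2.4]
grip_width: 0.0224
finger_force: 69.5
```

```bash
python3 -c "
from h import *
avg()"
```

```text
11.2 [504.0, 78.5, 147.6, -1.28, -0.26, -2.72, -14.34, 26.75, -2.16] std f [0.44 0.51 0.41]
```

Emit:
play_rows([
  {"fingers": -1,"translation": [0.0004,0,0.0007],"angular": [0,0,0]},
  {"fingers": -1,"translation": [0,0,0.0007],"angular": [0,0,0]},
  {"fingers": -1,"translation": [0,0,0],"angular": [0,0,0]},
])

```text
clock: 11.55
tcp_pos: [0.5039, 0.0785, 0.1467]
ee_rot: [[-0.994, -0.108, 0.001], [-0.108, 0.994, 0.0], [-0.001, 0.0, -1.0]]
force: [-1.7, -0.2, 3.6]
grip_width: 0.0226
finger_force: 70.1
```

```bash
python3 -c "
from h import *
avg()"
```

```text
11.8 [503.89, 78.47, 146.64, -0.76, -0.83, 5.0, -24.0, 24.88, -0.95] std f [0.46 0.62 0.8 ]
```

Emit:
play_rows([
  {"fingers": -1,"translation": [0.0001,0,0.0003],"angular": [0,0,0]},
  {"fingers": -1,"translation": [0,0,0],"angular": [0,0,0]},
  {"fingers": -1,"translation": [0,0,0],"angular": [0,0,0]},
])

```text
clock: 12.15
tcp_pos: [0.5039, 0.0785, 0.1465]
ee_rot: [[-0.994, -0.108, 0.001], [-0.108, 0.994, 0.0], [-0.001, 0.0, -1.0]]
force: [0.5, -0.9, 7.5]
grip_width: 0.0224
finger_force: 70.3
```

```bash
python3 -c "
from h import *
avg(4)"
```

```text
12.3 [503.88, 78.48, 146.46, -0.88, -0.69, 7.42, -27.63, 30.74, -1.87] std f [0.9  0.37 0.32]
```

Emit:
play_rows([
  {"fingers": -1,"translation": [0.0001,0,0.0003],"angular": [0,0,0]},
  {"fingers": -1,"translation": [0,0,0.0003],"angular": [0,0,0]},
  {"fingers": -1,"translation": [0,0,0],"angular": [0,0,0]},
  {"fingers": -1,"translation": [0,0,0],"angular": [0,0,0]},
])

```text
clock: 12.75
tcp_pos: [0.504, 0.0785, 0.1462]
ee_rot: [[-0.994, -0.108, 0.002], [-0.108, 0.994, 0.0], [-0.002, 0.0, -1.0]]
force: [-2.5, -0.5, 11.4]
grip_width: 0.0224
finger_force: 70.7
```

```bash
python3 -c "
from h import *
avg(4)"
```

```text
12.9 [503.93, 78.48, 146.21, -2.22, -1.44, 11.61, -28.8, 53.75, 0.91] std f [0.46 0.59 0.14]
```

Emit:
play_rows([
  {"fingers": -1,"translation": [0.0003,-0.0001,0.0003],"angular": [0,0,0]},
  {"fingers": -1,"translation": [0,0,0.0003],"angular": [0,0,0]},
  {"fingers": -1,"translation": [0,0,0],"angular": [0,0,0]},
  {"fingers": -1,"translation": [0,0,0],"angular": [0,0,0]},
])

```text
clock: 13.35
tcp_pos: [0.5039, 0.0785, 0.146]
ee_rot: [[-0.994, -0.108, 0.003], [-0.108, 0.994, 0.001], [-0.003, 0.0, -1.0]]
force: [-2.1, -0.9, 15.6]
grip_width: 0.0226
finger_force: 71.1
```

```bash
python3 -c "
from h import *
avg(5)"
```

```text
13.55 [503.92, 78.48, 145.98, -2.73, -1.24, 15.73, -25.02, 62.59, 2.54] std f [0.34 0.36 0.44]
```

Emit:
play_rows([
  {"fingers": -1,"translation": [0.0002,-0.0001,0.00016],"angular": [0,0,0]},
  {"fingers": -1,"translation": [0,0,0],"angular": [0,0,0]},
  {"fingers": -1,"translation": [0,0,0],"angular": [0,0,0]},
  {"fingers": -1,"translation": [0,0,0],"angular": [0,0,0]},
])

```text
clock: 14.0
tcp_pos: [0.5039, 0.0784, 0.146]
ee_rot: [[-0.994, -0.108, 0.003], [-0.108, 0.994, 0.001], [-0.003, 0.0, -1.0]]
force: [-2.2, -0.2, 16.2]
grip_width: 0.0226
finger_force: 71.1
```

```bash
python3 -c "
from h import *
avg(5)"
```

```text
14.2 [503.92, 78.46, 145.95, -2.34, -1.05, 16.59, -21.02, 62.65, 0.22] std f [0.28 0.42 0.28]
```

Emit:
play_rows([
  {"fingers": -1,"translation": [0,0,-0.0008],"angular": [0,0,0]},
  {"fingers": -1,"translation": [0,0,-0.001],"angular": [0,0,0]},
  {"fingers": -1,"translation": [0,0,0],"angular": [0,0,0]},
  {"fingers": -0.1,"translation": [0,0,0],"angular": [0,0,0]},
  {"fingers": -0.1,"translation": [0,0,0],"angular": [0,0,0]},
  {"fingers": -0.1,"translation": [0,0,0],"angular": [0,0,0]},
  {"fingers": -0.1,"translation": [0,0,0],"angular": [0,0,0]},
])

```text
clock: 14.95
tcp_pos: [0.5025, 0.0781, 0.1462]
ee_rot: [[-0.994, -0.108, -0.001], [-0.108, 0.994, -0.0], [0.001, -0.0, -1.0]]
force: [0.0, -0.0, -0.8]
grip_width: 0.0384
finger_force: 0.0
```

Run:
```python
from h import *
avg(3);s=get_state();print(s["grip_width"],s["finger_force"])
f=grab_frame("side");a=cv2.resize(f["color"][190:340,250:370],None,fx=4,fy=4,interpolation=2)
w=grab_frame("wrist");b=cv2.resize(w["color"][180:480,160:480],None,fx=1,fy=2) if 0 else w["color"][180:480,160:480]
c=np.zeros((600,800,3),np.uint8);c[:,:480]=a;c[:300,480:]=b;cv2.imwrite("pics/s3.png",c)
```

```text
15.05 [502.54, 78.13, 146.22, 0.08, -0.19, 0.0, -1.94, -0.12, -1.67] std f [0.14 0.73 0.56]
0.038576713176030515 0.0
```

View pics/s3.png

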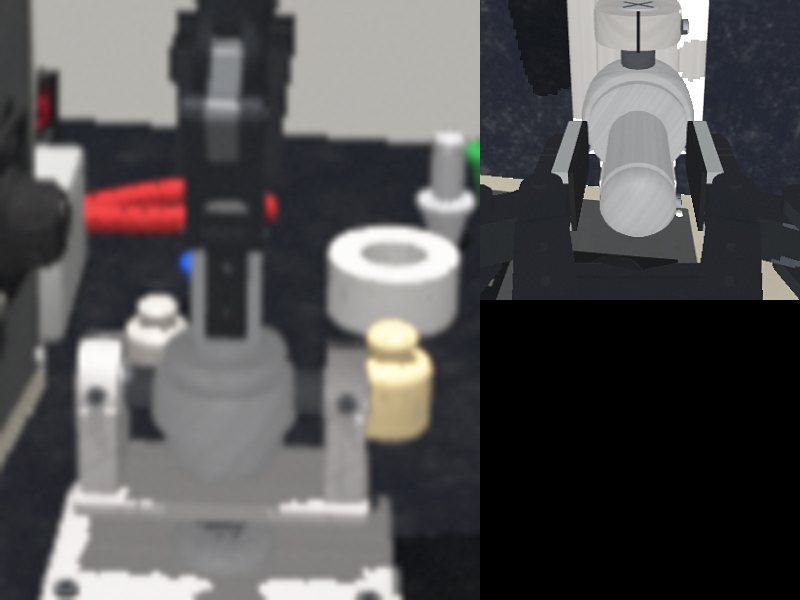

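The side and wrist views show the spigot standing upright in the cup, collar just above the mouth, stem centred between the open pads. I'm regripping it for the lean.

Emit:
play_rows([
  {"fingers": -1,"translation": [0,0,0],"angular": [0,0,0]},
  {"fingers": -1,"translation": [0,0,0],"angular": [0,0,0]},
  {"fingers": -1,"translation": [0,0,0],"angular": [0,0,0]},
  {"fingers": -1,"translation": [0,0,0],"angular": [0,0,0]},
], squeeze=40)

```text
clock: 15.6
tcp_pos: [0.5028, 0.0783, 0.1464]
ee_rot: [[-0.994, -0.108, 0.0], [-0.108, 0.994, 0.0], [-0.0, 0.0, -1.0]]
force: [-1.1, 1.2, 1.4]
grip_width: 0.0232
finger_force: 39.1
```

```bash
python3 -c "
from h import *
avg(4);s=get_state();print(s['grip_width'],s['finger_force'],np.round(s['ee_rot'],4).tolist())"
```

```text
15.75 [502.75, 78.31, 146.38, -0.62, 1.13, 1.53, 27.11, 10.06, -0.92] std f [0.32 0.29 0.49]
0.0227812879011578 39.08579707145691 [[-0.9941, -0.1081, 0.0], [-0.1081, 0.9941, 0.0001], [-0.0001, 0.0001, -1.0]]
```

Emit:
play_rows([
  {"fingers": -1,"translation": [0,0,0.0004],"angular": [0,0,0]},
  {"fingers": -1,"translation": [0,0.00086,0],"angular": [1.75,0,0]},
  {"fingers": -1,"translation": [0,0.00086,0],"angular": [1.75,0,0]},
  {"fingers": -1,"translation": [0,0,0],"angular": [0,0,0]},
])

```text
clock: 16.2
tcp_pos: [0.5026, 0.0801, 0.1461]
ee_rot: [[-0.994, -0.109, 0.007], [-0.109, 0.992, -0.062], [-0.0, -0.063, -0.998]]
force: [-0.4, 0.7, 5.4]
grip_width: 0.0233
finger_force: 39.9
```

```bash
cat >> h.py <<'E'
def lean():
    avg(4);s=get_state();R=np.array(s["ee_rot"]);print("tilt(+left)",np.degrees(np.arctan2(-R[1,2],-R[2,2])).round(2),"w",s["grip_width"])
E
python3 -c "
from h import *
lean()"
```

```text
16.35 [502.64, 80.03, 146.14, -0.95, 1.08, 5.12, 17.53, 28.8, -1.91] std f [0.4  0.55 0.61]
tilt(+left) 3.46 w 0.022764599580687335
```

Emit:
play_rows([
  {"fingers": -1,"translation": [0,0.00086,0],"angular": [1.75,0,0]},
  {"fingers": -1,"translation": [0,0.00086,0],"angular": [1.75,0,0]},
  {"fingers": -1,"translation": [0,0,0],"angular": [0,0,0]},
  {"fingers": -1,"translation": [0,0,0],"angular": [0,0,0]},
])

```text
clock: 16.8
tcp_pos: [0.5024, 0.0816, 0.146]
ee_rot: [[-0.994, -0.108, 0.013], [-0.109, 0.987, -0.121], [-0.0, -0.122, -0.993]]
force: [-1.5, 0.5, 4.6]
grip_width: 0.023
finger_force: 40.3
```

Run:
```python
from h import *
lean()
f=grab_frame("side");w=grab_frame("wrist")
c=np.zeros((600,800,3),np.uint8);c[:,:480]=cv2.resize(f["color"][190:340,250:370],None,fx=4,fy=4,interpolation=2);c[:300,480:]=w["color"][180:480,160:480];cv2.imwrite("pics/s4.png",c)
```

```text
16.95 [502.46, 81.62, 145.99, -1.35, 0.6, 4.95, 26.41, 31.96, -5.34] std f [0.33 0.41 0.66]
tilt(+left) 6.92 w 0.023221161444840023
```

View pics/s4.png

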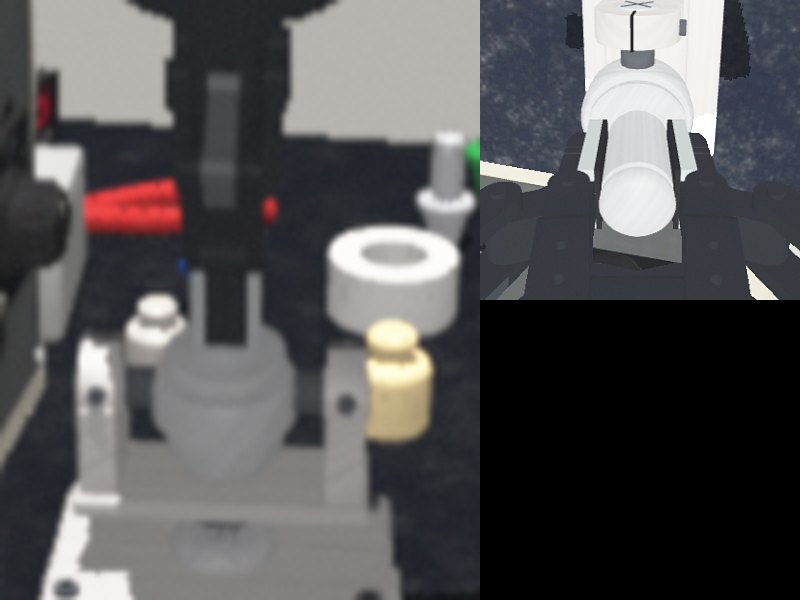

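In the wrist view the cup sits the same in the tool frame as it did upright (582–693), so it leaned with the tool, 6.9° to the left. Next, the right.

Emit:
play_rows([
  {"fingers": -1,"translation": [0,-0.00086,0],"angular": [-1.75,0,0]},
  {"fingers": -1,"translation": [0,-0.00086,0],"angular": [-1.75,0,0]},
  {"fingers": -1,"translation": [0,-0.00086,0],"angular": [-1.75,0,0]},
  {"fingers": -1,"translation": [0,-0.00086,0],"angular": [-1.75,0,0]},
  {"fingers": -1,"translation": [0,0,0],"angular": [0,0,0]},
  {"fingers": -1,"translation": [0,0,0],"angular": [0,0,0]},
])

```text
clock: 17.7
tcp_pos: [0.5028, 0.0782, 0.1462]
ee_rot: [[-0.994, -0.108, 0.0], [-0.108, 0.994, 0.001], [-0.0, 0.0, -1.0]]
force: [-1.0, 1.3, 3.9]
grip_width: 0.0229
finger_force: 40.5
```

Emit:
play_rows([
  {"fingers": -1,"translation": [0,-0.00086,0],"angular": [-1.75,0,0]},
  {"fingers": -1,"translation": [0,-0.00086,0],"angular": [-1.75,0,0]},
  {"fingers": -1,"translation": [0,-0.00086,0],"angular": [-1.75,0,0]},
  {"fingers": -1,"translation": [0,-0.00086,0],"angular": [-1.75,0,0]},
  {"fingers": -1,"translation": [0,0,0],"angular": [0,0,0]},
  {"fingers": -1,"translation": [0,0,0],"angular": [0,0,0]},
])

```text
clock: 18.3
tcp_pos: [0.5031, 0.0749, 0.146]
ee_rot: [[-0.994, -0.107, -0.013], [-0.108, 0.987, 0.121], [-0.0, 0.122, -0.993]]
force: [-1.4, 2.8, 5.1]
grip_width: 0.0227
finger_force: 40.7
```

```bash
python3 -c "
from h import *
lean()"
```

```text
18.45 [503.15, 74.93, 145.97, -0.9, 2.25, 4.94, 46.52, 21.15, 2.69] std f [0.32 0.43 0.37]
tilt(+left) -6.92 w 0.02268100440054587
```

Emit:
play_rows([
  {"fingers": -1,"translation": [0,0.00086,0],"angular": [1.75,0,0]},
  {"fingers": -1,"translation": [0,0.00086,0],"angular": [1.75,0,0]},
  {"fingers": -1,"translation": [0,0.00086,0],"angular": [1.75,0,0]},
  {"fingers": -1,"translation": [0,0.00086,0],"angular": [1.75,0,0]},
  {"fingers": -1,"translation": [0,0,-0.0003],"angular": [0,0,0]},
  {"fingers": -1,"translation": [0,0,0],"angular": [0,0,0]},
  {"fingers": -1,"translation": [0,0,0],"angular": [0,0,0]},
])

```text
clock: 19.2
tcp_pos: [0.5027, 0.0783, 0.1463]
ee_rot: [[-0.994, -0.108, -0.0], [-0.108, 0.994, 0.001], [0.0, 0.001, -1.0]]
force: [-0.7, 2.4, 0.8]
grip_width: 0.0229
finger_force: 40.4
```

Emit:
play_rows([
  {"fingers": 0.6,"translation": [0,0,0],"angular": [0,0,0]},
  {"fingers": 0.6,"translation": [0,0,0],"angular": [0,0,0]},
  {"fingers": 0.6,"translation": [0,0,0],"angular": [0,0,0]},
  {"fingers": 0.6,"translation": [0,0,0],"angular": [0,0,0]},
  {"fingers": 0.6,"translation": [0,0,-0.01],"angular": [0,0,0]},
  {"fingers": 0.6,"translation": [0,0,-0.03],"angular": [0,0,0]},
  {"fingers": 0.6,"translation": [0,0,-0.04],"angular": [0,0,0]},
  {"fingers": 0.6,"translation": [0,0,-0.04],"angular": [0,0,0]},
])

```text
clock: 20.0
tcp_pos: [0.5023, 0.078, 0.2684]
ee_rot: [[-0.994, -0.108, -0.0], [-0.108, 0.994, -0.0], [0.0, -0.0, -1.0]]
force: [0.6, 0.4, 0.5]
grip_width: 0.0682
finger_force: 0.0
```

Emit:
play_rows([
  {"fingers": 0.6,"translation": [0,0,0],"angular": [0,0,0]},
  {"fingers": 0.6,"translation": [0,0,0],"angular": [0,0,0]},
  {"fingers": 0.6,"translation": [0,0,0],"angular": [0,0,0]},
  {"fingers": 0.6,"translation": [0,0,0],"angular": [0,0,0]},
])

```text
clock: 20.4
tcp_pos: [0.5021, 0.078, 0.2654]
ee_rot: [[-0.994, -0.108, -0.002], [-0.108, 0.994, -0.001], [0.002, -0.0, -1.0]]
force: [-0.8, 0.9, -0.5]
grip_width: 0.068
finger_force: 0.0
```

Run:
```python
from h import *
avg(2)
f=grab_frame("side");w=grab_frame("wrist");T=wristT(w,get_state())
c=np.zeros((600,800,3),np.uint8);c[:,:480]=cv2.resize(f["color"][210:360,250:370],None,fx=4,fy=4,interpolation=2);c[:300,480:]=w["color"][120:420,160:480]
# predicted pixels if home & upright: dome top, collar top edge
for n,z in(("mouth",.1255),("collar top",.1355),("dome",.1875)):
    print(n,(proj(f,[.504,.0785,z])-[250,210])*4,(proj(w,[.504,.0785,z],T)-[160,120]+[480,0]))
cv2.imwrite("pics/s5.png",c)
```

```text
20.45 [502.11, 78.05, 265.46, -0.14, 0.65, -0.4, -1.25, 0.36, -0.49] std f [0.61 0.25 0.11]
mouth [222.98437994 294.93843732] [637.35298684 104.25206826]
collar top [223.23288908 269.53050558] [637.39306234 108.17697129]
dome [224.58236557 132.5334146 ] [637.65338164 133.68722456]
```

View pics/s5.png

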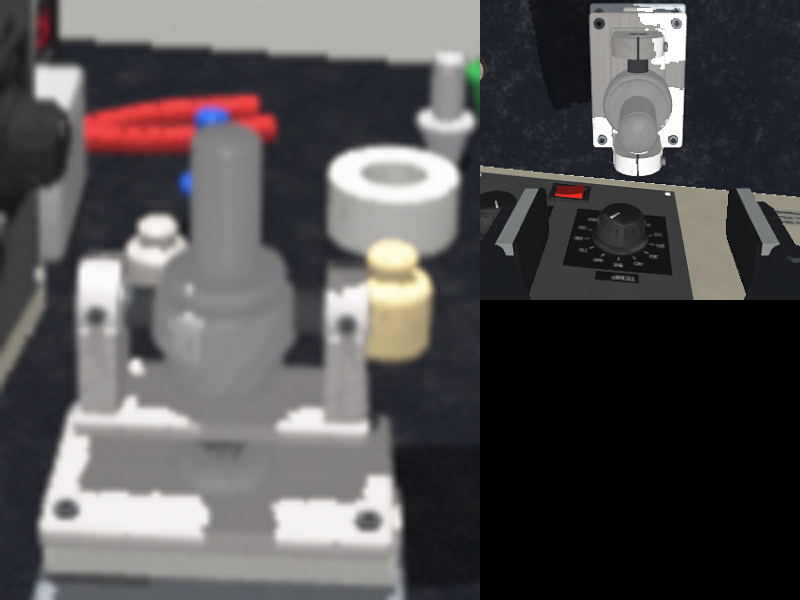

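The spigot stands free and upright in the cup. Its dome is at about (226,133) in the crop against a predicted (225,133), and the weights and vial are undisturbed. Handing in.

```bash
python3 -c "
from workcell import *
print(close_job())"
```

```text
the job is handed in; nothing more can be done
None
```

I handed the job in at about 20.5 s: the spigot was pressed into the cup at 16.6 N, leaned 6.9° left and then 6.9° right, and left standing free and upright; the lean figures are the gripper's measured tilt, and I put the load on the cell at about 20.4 N at most.

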